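# Tighten a fixture's clamp plate with four wing nuts in cross order

## Robot

A 6-joint arm with a two-finger parallel gripper is mounted at the origin on the work surface. World frame = base frame: x ahead of the robot, y to its left, z up, the work surface at z = 0. Lengths are in m, angles in rad, forces in N, time in s.
With the tool pointing down it reaches from about 0.375 to 0.9 m from the base axis. Payload 3.1 kg.
Tool frame: the origin (TCP) lies at the very end of the fingers, on their centre line; the grasp point (between the pads) lies 19 mm behind it; z points along the fingers, y is the direction in which the jaws open and shut (so a half turn about z gives the same grasp; the last joint's range is limited). The gripper opens to 87 mm and grips with 3 to 60 N. Pads are 19 mm wide; open, the fingers measure 117 mm over their backs; the gripper's body (75 mm by 190 mm) begins 51 mm behind the grasp point.
Start: joints at [-1.405, 0.527, 1.433, -0, 1.181, -0.178], TCP at [0.211, -0.588, 0.223] pointing down, gripper open.
Joint ranges: [-3.08, 3.08], [-0.75, 2.2], [0.22, 2.44], [-1.43, 4.57], [0, 2.65], [-2.85, 2.85]. Speed limits (rad/s): [2.79, 2.79, 3.14, 3.14, 3.14, 3.14].

## Interface

Orientations are given as a unit quaternion [x, y, z, w].
In Python, from rig import robot gives the robot as it stands.
- The arm moves only by the tool send_rows, never from a script. Its argument "plan" is one flat list of numbers, 7 for each row, row after row: the opening, from -1 (shut) to 1 (fully open), then the shift along the tool's x, y, z in mm, then the turn, a rotation vector about the tool's x, y, z in rad. In form: [claw, tx, ty, tz, rx, ry, rz, claw, tx, ty, tz, rx, ry, rz, ...]. A call has 1 to 8 rows; each row shifts and turns the pose as measured when the row begins, along the tool's axes as they then stand; what a row does not reach is not made up. A row lasts 1/10 s, in which the tool goes at most 50 mm and 8.59 degrees, less where a joint would pass 70% of its speed; a pose out of reach is approached as far as the arm can. A call is refused whole if a number of a shift passes 50 or a number of a turn 0.15, either way. A call with a gripper value outside its range is refused whole. The fingers move at their own pace and stop on an object; "force" is the grip in N (left out, the last holds). Time passes only in rows, so rows that do not move let the fingers close. It gives the time, the measured TCP pose, the force and the opening at its end, in the units of the state.
- robot.get_obs(): the state, without advancing time (a new reading comes with each control period).
- robot.camera(name): name is "scene" or "side" or "wrist"; returns (picture, depth): 480x640x3 uint8, red, green, blue; 480x640 float32, m along the optical axis (not along the pixel's ray), 0 where there is no reading.
- robot.camera_model(name): a dict with "K" (3x3 intrinsics, pixels), "position" and "attitude" of the camera in the world. Camera axes: x right, y down, z forward; pixel columns grow to the right and rows downward; lengths in m; the calibration is good to about 2 mm. The wrist camera is an equidistant fisheye: a pixel r from the principal point sees the ray r / f radians off the axis. A picture is of the moment at which its call begins: read the wrist's pose just before it. camera_model takes no time and is no camera call; for the wrist camera it gives the pose at the moment of the call.
- robot.hand_in(): hands the job in, once; it reports no verdict.
The state is a dict: "time": time; "q": joint angles; "joint_velocities": joint speeds; "joint_torque": joint torques, N m; "position": TCP position; "tool_rot": TCP orientation; "ft_force": force on the tool from outside, world axes, zero at the start; "moment": the same for the moment, N m; "grip_width": finger opening in m.
Only numpy, scipy, OpenCV 4.12 (cv2) and the standard library are available. Lean on these libraries where they do the work, as an engineer would, in place of code of your own. Each camera call takes 0.05 s, during which the arm holds its last target. There are 200 camera calls.

## Task

The clamp plate of the assembly fixture is lying loose: turn its four wing nuts clockwise, roughly a half turn each, until every nut is snug and the plate sits flat and firm on its pads. Work in cross order: start with any nut, then do the one diagonally opposite it, then the other two. Feel for the point where each nut goes stiff and stop there without overtightening any, and leave the spare nut and the spanner beside the fixture where they are.

Things in the scene. Friction and masses are not known exactly. Their poses are not given: they have to be found in the camera images.
- plate: the loose square steel clamp plate, 150 x 150 x 10 mm, 0.9 kg, lying over the studs. Origin: centre of its underside, z up. It starts afloat on four weak springs (together 1.2 N per mm), underside 37 mm above the bench, to be drawn down to four pads under its corners, level with one another, 0.8 to 3.4 mm lower: how far differs from job to job and cannot be seen.
- fixture: the clamping fixture, fixed on the bench: grey steel base 200 x 200 x 30 mm with four upright studs 110 mm apart in a square, a wing nut on each. Origin: centre of its underside, x and y along its sides. Four low stops (tops 42 mm above the bench) stand at the middles of the plate's sides. It starts turned by up to 0.55 rad.
- nut_a: steel wing nut on the stud at the fixture's +x +y corner; diagonally opposite it is nut_c. Origin: centre of its underside, z up, x along the wing. Flange 24 mm wide, 5 mm high; above it an upright wing 46 long (x), 10 thick (y), reaching from 8 to 38 mm above the underside. Grip the wing's flat sides, fingers closing along y, centred on the axis, 25 to 31 mm above the underside, tips clear of the flange.
- nut_b: steel wing nut on the stud at the fixture's +x -y corner; diagonally opposite it is nut_d. Shape and axes as nut_a. All four nuts tighten clockwise seen from above and sink 16 mm per turn (2.55 mm per rad) as they turn, so the hand must sink with them; they stay where they are left. At the start the underside is 3.4 to 4.0 mm above the plate.
- nut_c: steel wing nut on the stud at the fixture's -x -y corner; diagonally opposite it is nut_a. Shape, axes and behaviour as nut_a and nut_b.
- nut_d: steel wing nut on the stud at the fixture's -x +y corner; diagonally opposite it is nut_b. Shape, axes and behaviour as nut_a and nut_b.
- turn_a (a joint): turn of nut_a in rad, growing as it is tightened (clockwise from above); starts between 0 and 0.2. A nut needs 0.15 N m to turn freely (thread friction, same both ways; it also holds the nut when let go), for its first 1.35 rad or more until it meets the plate, then hardly more until the plate meets its pad at 1.9 to 2.9 rad; from there the torque climbs by about 0.4 N m per rad.
- turn_b (a joint): turn of nut_b in rad, growing as it is tightened (clockwise from above); starts between 0 and 0.2. For every nut, snug is 0.07 to 0.13 N m more than when it ran free (it clamps with 30 to 50 N); 0.2 N m more is overtightened. All four get snug at nearly the same turn.
- turn_c (a joint): turn of nut_c in rad, growing as it is tightened (clockwise from above); starts between 0 and 0.2. When the hand stops, it springs back a little and the friction in the reading can reverse, so compare only readings taken alike: loaded after small steps of 0.1 rad with free-running after such steps.
- turn_d (a joint): turn of nut_d in rad, growing as it is tightened (clockwise from above); starts between 0 and 0.2. Torque as for turn_a, turn_b and turn_c.
- spare_nut: a spare wing nut like the others, standing loose on the bench beside the fixture; leave it alone. Origin on its underside.
- spanner: a steel spanner, 160 mm, lying on the bench beside the fixture; leave it alone. Origin on its underside.
Not all that is in view belongs to the job. Several things have the shape of the plate; the one meant has the colours described above.

How it is judged:
On the way, in this order (a step that is already met when the one before it is completed fails the run):
1. two diagonally opposite nuts are snug (each clamps the plate with more than 15 N) ((contact force between each of nut_a, nut_c and plate above 15 N or contact force between each of nut_b, nut_d and plate above 15 N)), for 0.2 s.
2. all four nuts are snug (each clamps the plate with more than 15 N) (contact force between each of nut_a, nut_b, nut_c, nut_d and plate above 15 N), for 0.2 s.
At the end, for the whole second after the job is handed in: Each of the four nuts clamps the plate with more than 15 N, the plate is level within 0.01 rad and at rest (all of step 2 and angle between plate's own z axis and vertical below 0.01 rad and linear speed of plate below 0.01 m/s); the robot touches nothing.
It fails at once if cross order broken: the second nut to be turned (beyond 1 rad) is a neighbour of the first instead of its opposite ((value of joint each of turn_a, turn_b above 1 rad and value of joint each of turn_c, turn_d below 1 rad) or (value of joint each of turn_b, turn_c above 1 rad and value of joint each of turn_d, turn_a below 1 rad) or (value of joint each of turn_c, turn_d above 1 rad and value of joint each of turn_a, turn_b below 1 rad) or (value of joint each of turn_d, turn_a above 1 rad and value of joint each of turn_b, turn_c below 1 rad)).
It fails at once if a nut is overtightened: it presses on the plate with more than 80 N (contact force between any of nut_a, nut_b, nut_c, nut_d and plate above 80 N).
It fails at once if the spare nut or the spanner is moved by more than 20 mm (distance of any of spare_nut, spanner from where it was at the start of the episode above 0.02 m).
It also fails if it takes over 72 s, if anything falls off the work surface, if the arm or the gripper's body presses on something with over 40 N, if the wrist force passes 120 N, or if a joint passes its speed limit or range.

## Working session

There is one attempt and no reset: what is moved stays moved. The work goes in short steps, Python scripts to look and compute and a tool call to move; the robot and the scene stay as the last step left them, time stands still between calls to the robot, and variables do not carry over. Pictures are saved under pics/ and viewed, about 8 in all and at most 12, crops included, and the job is handed in when it is done.

Besides the shell and the picture viewer there is one more tool, called after "Emit:" as name(argument=value, ...), one argument or row to a line, values as JSON. send_rows: Moves the arm, as the interface text tells. Its arguments: {"type":"object","properties":{"plan":{"type":"array"},"force":{"type":"number"}},"required":["plan"]}

```bash
mkdir -p pics; ls
python3 - <<'E'
from rig import robot
import cv2
print(robot.get_obs())
for n in ("scene","side"):
    m=robot.camera_model(n);print(n,m)
    p,d=robot.camera(n)
    cv2.imwrite(f"pics/{n}0.png",p[:,:,::-1])
E
```

```text
pics
{'time': 0.0, 'q': array([-1.40450948e+00,  5.28470751e-01,  1.43391588e+00, -2.69719599e-05,
        1.18139098e+00, -1.78505681e-01]), 'joint_velocities': array([ 0.0008405 , -0.0003963 , -0.00150712,  0.00181269,  0.00087086,
        0.00270127]), 'joint_torque': array([-7.00044166e-04, -4.40039349e+01, -1.76592708e+01,  6.32393430e-02,
        5.82275062e-02, -1.73384715e-04]), 'position': array([ 0.21114331, -0.58746697,  0.2215645 ]), 'tool_rot': array([ 9.85175063e-01,  1.71548539e-01, -5.79614938e-06, -1.09253532e-03]), 'ft_force': array([ 0.50729415, -0.12906237,  0.71300287]), 'moment': array([0.03437776, 0.00788263, 0.02438992]), 'grip_width': 0.08706840924912651}
scene {'K': array([[494.18731723,   0.        , 321.45809098],
       [  0.        , 494.18731723, 249.86952966],
       [  0.        ,   0.        ,   1.        ]]), 'position': array([1.08663224, 0.09632082, 0.73339837]), 'attitude': array([ 0.61567526,  0.69487973, -0.27982149, -0.2445119 ])}
side {'K': array([[500.76581845,   0.        , 320.74106934],
       [  0.        , 500.76581845, 235.25148411],
       [  0.        ,   0.        ,   1.        ]]), 'position': array([ 0.35623326, -0.72115538,  0.87749095]), 'attitude': array([ 0.93164492, -0.06183342,  0.01945128, -0.35754163])}
```

View pics/scene0.png

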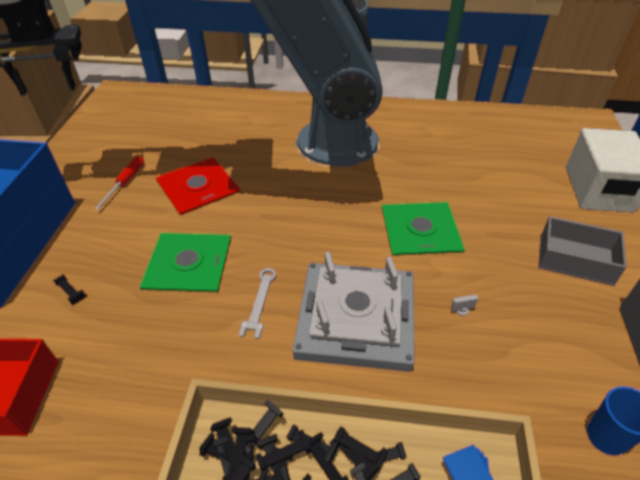

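View pics/side0.png

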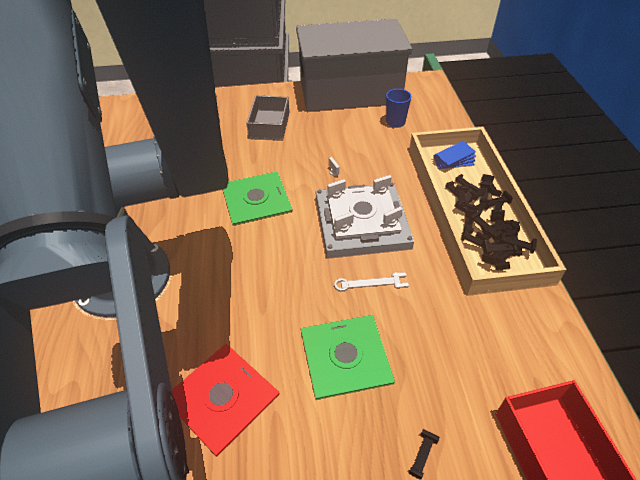

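The fixture is at about (357,312) in scene and (365,215) in side. The spare nut is at (463,304) in scene and the spanner at (260,300). Next I cluster the wing points from the depth images.

```bash
cat > h.py <<'E'
from rig import robot
import numpy as np, cv2
from scipy.spatial.transform import Rotation as R
def cloud(n):
    m=robot.camera_model(n); p,d=robot.camera(n); K=m["K"]
    v,u=np.mgrid[:480,:640]
    c=np.stack([(u-K[0,2])/K[0,0]*d,(v-K[1,2])/K[1,1]*d,d],-1)
    return p,d,c@R.from_quat(m["attitude"]).as_matrix().T+m["position"]
E
python3 - <<'E'
from h import *
for n,(u0,u1,v0,v1) in dict(scene=(285,430,235,375),side=(312,420,165,262)).items():
    p,d,W=cloud(n)
    S=np.zeros((480,640),bool);S[v0:v1,u0:u1]=1
    z=W[...,2]
    b=S&(d>0)&(z>.024)&(z<.034)
    r=cv2.minAreaRect(W[b][:,:2].astype(np.float32)*1000); print(n,"base",r,b.sum())
    t=S&(d>0)&(z>.042)&(z<.052)
    print("plate",cv2.minAreaRect(W[t][:,:2].astype(np.float32)*1000), np.median(z[t]))
    w=(S&(d>0)&(z>.066)&(z<.1)).astype(np.uint8)
    k,L,st,_=cv2.connectedComponentsWithStats(w)
    for i in range(1,k):
        if st[i,4]<25: continue
        q=W[L==i]; top=q[q[:,2]>.072]
        rr=cv2.minAreaRect(q[:,:2].astype(np.float32)*1000)
        e,V=np.linalg.eigh(np.cov(q[:,:2].T))
        print(st[i],"mean",q.mean(0).round(4),"zmax",np.percentile(q[:,2],97).round(4),"dir",np.arctan2(V[1,1],V[0,1]).round(3),rr)
E
```

```text
scene base ((554.39990234375, 90.0840072631836), (202.07040405273438, 200.36253356933594), 0.23985949158668518) 3665
plate ((556.39501953125, 89.73712158203125), (177.7168426513672, 177.28652954101562), 89.65221405029297) 0.046557299412579356
[325 252  10  26 177] mean [0.5056 0.0357 0.083 ] zmax 0.0895 dir -2.795 ((500.951171875, 35.24238204956055), (44.90425491333008, 10.06408405303955), 19.39136505126953)
[385 257  13  27 213] mean [0.5041 0.1446 0.0817] zmax 0.0896 dir -2.795 ((500.6957702636719, 144.92227172851562), (45.0872688293457, 10.428145408630371), 18.958738327026367)
[316 300  13  30 226] mean [0.6144 0.0358 0.083 ] zmax 0.0898 dir -2.725 ((609.91796875, 35.066650390625), (46.156272888183594, 9.850980758666992), 22.10222053527832)
[383 306  14  31 252] mean [0.614  0.1448 0.0825] zmax 0.0898 dir -2.828 ((609.66943359375, 145.05445861816406), (47.63981628417969, 10.376077651977539), 17.105270385742188)
side base ((579.7738037109375, 119.89482116699219), (297.9208984375, 265.6385192871094), 81.25384521484375) 1770
plate ((551.3646240234375, 88.30316162109375), (178.03890991210938, 175.9290771484375), 78.27101135253906) 0.046513409965883545
[373 175  18  14 162] mean [0.6073 0.1406 0.0802] zmax 0.0897 dir -2.868 ((607.3547973632812, 142.2123260498047), (46.43465805053711, 13.558920860290527), 17.778533935546875)
[327 179  19  15 173] mean [0.4975 0.1404 0.0796] zmax 0.0893 dir -2.838 ((498.74017333984375, 142.7755126953125), (46.37941360473633, 16.41940689086914), 11.500399589538574)
[383 207  19  16 180] mean [0.607  0.0304 0.0805] zmax 0.0905 dir -2.782 ((608.9020385742188, 31.45620346069336), (46.855010986328125, 13.906282424926758), 22.623912811279297)
[334 212  20  16 191] mean [0.498  0.0306 0.0803] zmax 0.0899 dir -2.832 ((498.01629638671875, 33.24968719482422), (47.72820281982422, 13.112215995788574), 19.7448787689209)
```

```bash
cat >> h.py <<'E'
def state():
    o=robot.get_obs(); M=R.from_quat(o["tool_rot"]).as_matrix()
    return o,np.array(o["position"]),M
def show():
    o,p,M=state()
    print("t",round(o["time"],2),"p",(p*1000).round(1),"yaw",np.arctan2(M[1,0],M[0,0]).round(3),"tiltz",M[:2,2].round(4),"q",np.round(o["q"],3),"F",np.round(o["ft_force"],1),"M",np.round(o["moment"],3),"tq6",round(o["joint_torque"][5],4),"w",round(o["grip_width"]*1000,1))
def plan(tgt,yaw,claw=1,lin=48,ang=.145,nmax=8,dpsi=None):
    "rows toward TCP tgt (m) and yaw; dpsi overrides the signed yaw change"
    o,p,M=state(); psi=np.arctan2(M[1,0],M[0,0])
    if dpsi is None: dpsi=(yaw-psi+np.pi)%(2*np.pi)-np.pi
    d=(np.array(tgt)-p)*1000
    n=int(max(1,np.ceil(np.linalg.norm(d)/lin),np.ceil(abs(dpsi)/ang)))
    tilt=(R.from_matrix(M).inv()*R.from_matrix(np.c_[[np.cos(psi),np.sin(psi),0],[np.sin(psi),-np.cos(psi),0],[0,0,-1]])).as_rotvec()
    out=[]
    for i in range(min(n,nmax)):
        a=psi+dpsi*i/n; c,s=np.cos(a),np.sin(a); e=d/n
        t=tilt if i==0 else [0,0]
        out+=[claw,round(c*e[0]+s*e[1],1),round(s*e[0]-c*e[1],1),round(-e[2],1),round(t[0],3),round(t[1],3),round(-dpsi/n,3)]
    print(n,"rows",out)
E
python3 -c "
from h import *
show(); plan([.4995,.034,.2],0,dpsi=3.12)"
```

```text
t 0.2 p [ 211.2 -587.8  221.9] yaw 0.345 tiltz [-0.0002  0.0013] q [-1.405  0.528  1.433  0.     1.181 -0.178] F [-0.7  0.2 -0.1] M [ 0.059 -0.006 -0.045] tq6 -0.0001 w 87.0
22 rows [1, np.float64(21.9), np.float64(-22.2), np.float64(1.0), np.float64(-0.001), np.float64(-0.0), -0.142, 1, np.float64(24.8), np.float64(-18.9), np.float64(1.0), 0, 0, -0.142, 1, np.float64(27.2), np.float64(-15.2), np.float64(1.0), 0, 0, -0.142, 1, np.float64(29.1), np.float64(-11.2), np.float64(1.0), 0, 0, -0.142, 1, np.float64(30.4), np.float64(-6.9), np.float64(1.0), 0, 0, -0.142, 1, np.float64(31.0), np.float64(-2.6), np.float64(1.0), 0, 0, -0.142, 1, np.float64(31.1), np.float64(1.8), np.float64(1.0), 0, 0, -0.142, 1, np.float64(30.5), np.float64(6.2), np.float64(1.0), 0, 0, -0.142]
```

Emit:
send_rows(
  plan=[1, 22, -22, 1, 0, 0, -0.142, 1, 25, -19, 1, 0, 0, -0.142, 1, 27, -15, 1, 0, 0, -0.142, 1, 29, -11, 1, 0, 0, -0.142, 1, 30.5, -7, 1, 0, 0, -0.142, 1, 31, -2.5, 1, 0, 0, -0.142, 1, 31, 2, 1, 0, 0, -0.142, 1, 30.5, 6, 1, 0, 0, -0.142],
)

```text
time: 1.0
position: [0.3134, -0.3567, 0.2119]
tool_rot: [0.725, 0.689, -0.0, 0.001]
ft_force: [1.3, -0.3, -0.3]
grip_width: 0.087
```

```bash
sed -i 's/    print(n,"rows",out)/    print(n,"rows",[float(x) for x in out])/' h.py; python3 -c "
from h import *
show(); o,p,M=state(); psi=np.arctan2(M[1,0],M[0,0]); plan([.4995,.034,.2],0,dpsi=3.465-psi)"
```

```text
t 1.0 p [ 313.4 -356.7  211.9] yaw 1.519 tiltz [ 0.0001 -0.0014] q [-1.086e+00  3.420e-01  1.812e+00 -1.000e-03  9.870e-01 -1.034e+00] F [ 1.3 -0.3 -0.3] M [-0.013 -0.149  0.009] tq6 0.6214 w 87.0
14 rows [1.0, 28.6, 11.8, 0.8, 0.0, 0.001, -0.139, 1.0, 26.6, 15.7, 0.8, 0.0, 0.0, -0.139, 1.0, 24.2, 19.2, 0.8, 0.0, 0.0, -0.139, 1.0, 21.3, 22.4, 0.8, 0.0, 0.0, -0.139, 1.0, 18.0, 25.1, 0.8, 0.0, 0.0, -0.139, 1.0, 14.3, 27.4, 0.8, 0.0, 0.0, -0.139, 1.0, 10.4, 29.1, 0.8, 0.0, 0.0, -0.139, 1.0, 6.3, 30.3, 0.8, 0.0, 0.0, -0.139]
```

Emit:
send_rows(
  plan=[1, 28.5, 12, 1, 0, 0, -0.139, 1, 26.5, 15.5, 1, 0, 0, -0.139, 1, 24, 19, 1, 0, 0, -0.139, 1, 21, 22.5, 1, 0, 0, -0.139, 1, 18, 25, 1, 0, 0, -0.139, 1, 14.5, 27.5, 1, 0, 0, -0.139, 1, 10.5, 29, 1, 0, 0, -0.139, 1, 6.5, 30.5, 1, 0, 0, -0.139],
)

```text
time: 1.8
position: [0.4179, -0.1219, 0.2037]
tool_rot: [0.23, 0.973, -0.001, 0.001]
ft_force: [1.1, 0.0, -0.0]
grip_width: 0.0871
```

```bash
python3 -c "
from h import *
show(); o,p,M=state(); plan([.4995,.034,.2],3.465-2*np.pi)"
```

```text
t 1.8 p [ 417.9 -121.9  203.7] yaw 2.677 tiltz [ 0.0014 -0.0018] q [-5.410e-01  3.030e-01  1.911e+00 -1.000e-03  9.250e-01 -1.647e+00] F [ 1.1  0.  -0. ] M [ 0.065 -0.165  0.008] tq6 0.447 w 87.1
6 rows [1.0, -0.5, 29.3, 0.6, -0.001, 0.002, -0.131, 1.0, -4.3, 29.0, 0.6, 0.0, 0.0, -0.131, 1.0, -8.1, 28.2, 0.6, 0.0, 0.0, -0.131, 1.0, -11.7, 26.9, 0.6, 0.0, 0.0, -0.131, 1.0, -15.1, 25.1, 0.6, 0.0, 0.0, -0.131, 1.0, -18.3, 22.9, 0.6, 0.0, 0.0, -0.131]
```

Emit:
send_rows(
  plan=[0, -0.5, 29.5, 0.5, 0, 0, -0.131, 0, -4.5, 29, 0.5, 0, 0, -0.131, 0, -8, 28, 0.5, 0, 0, -0.131, 0, -11.5, 27, 0.5, 0, 0, -0.131, 0, -15, 25, 0.5, 0, 0, -0.131, 0, -18.5, 23, 0.5, 0, 0, -0.131, 0, 0, 0, 0, 0, 0, 0],
)

```text
time: 2.5
position: [0.5007, 0.0455, 0.2004]
tool_rot: [-0.18, 0.984, -0.001, 0.001]
ft_force: [0.0, 0.4, 0.2]
grip_width: 0.0451
```

```bash
python3 -c "
from h import *
show(); m=robot.camera_model('wrist'); print(m); p,d=robot.camera('wrist'); np.savez('w0.npz',p=p,d=d,**m); cv2.imwrite('pics/w0.png',p[:,:,::-1]); plan([.4995,.034,.12],3.465-2*np.pi,claw=0)"
```

```text
t 2.5 p [500.7  45.5 200.4] yaw -2.78 tiltz [ 0.0031 -0.0013] q [-1.310e-01  3.940e-01  1.761e+00 -1.000e-03  9.830e-01 -2.063e+00] F [0.  0.4 0.2] M [ 0.095 -0.148 -0.019] tq6 -0.2117 w 45.1
{'K': array([[371.64829954,   0.        , 320.2252559 ],
       [  0.        , 371.64829954, 242.84511393],
       [  0.        ,   0.        ,   1.        ]]), 'position': array([0.4345003 , 0.02127542, 0.36243128]), 'attitude': array([0.56312321, 0.81587086, 0.10694912, 0.07621604])}
2 rows [0.0, 1.9, -4.8, 40.1, -0.002, 0.001, 0.018, 0.0, 1.8, -4.8, 40.1, 0.0, 0.0, 0.018]
```

View pics/w0.png

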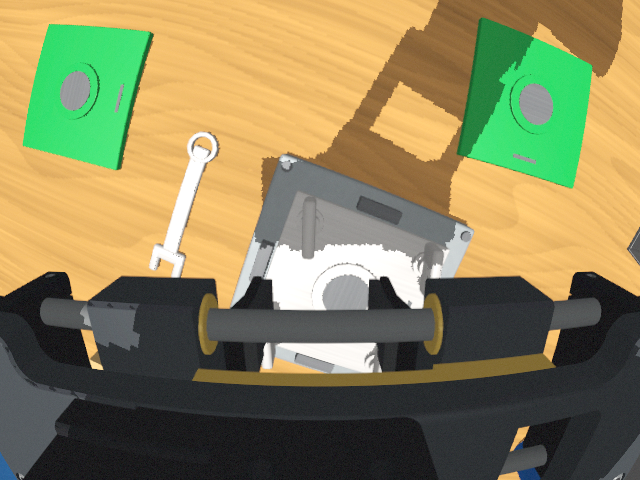

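```bash
cat >> h.py <<'E'
def wcloud():
    m=robot.camera_model('wrist'); p,d=robot.camera('wrist'); K=m["K"]
    v,u=np.mgrid[:480,:640]; x=(u-K[0,2])/K[0,0]; y=(v-K[1,2])/K[1,1]; r=np.hypot(x,y)+1e-9
    k=np.tan(r)/r*d
    return p,d,np.stack([x*k,y*k,d],-1)@R.from_quat(m["attitude"]).as_matrix().T+m["position"]
def wings(W,d,S,lo=.062):
    w=(S&(d>0)&(W[...,2]>lo)&(W[...,2]<.1)).astype(np.uint8)
    k,L,st,_=cv2.connectedComponentsWithStats(w)
    for i in range(1,k):
        if st[i,4]<25: continue
        q=W[L==i]; print(st[i],q.mean(0).round(4),"zmax",np.percentile(q[:,2],97).round(4),cv2.minAreaRect(q[:,:2].astype(np.float32)*1000))
E
python3 -c "
from h import *
show()
p,d,W=wcloud(); S=np.zeros((480,640),bool); S[180:275,285:475]=1
wings(W,d,S)
b=S&(d>0)&(W[...,2]>.025)&(W[...,2]<.035); print(b.sum(), 'plate z',np.median(W[...,2][S&(W[...,2]>.04)&(W[...,2]<.055)]))
S[:]=0;S[150:240,230:480]=1
b=S&(d>0)&(W[...,2]>.025)&(W[...,2]<.035)
for c in [(285,165),(466,237)]: print(W[c[1],c[0]])
"
```

```text
t 2.55 p [499.7  44.4 200.3] yaw -2.783 tiltz [ 0.0015 -0.002 ] q [-1.330e-01  3.930e-01  1.763e+00 -2.000e-03  9.840e-01 -2.062e+00] F [ 0.1 -0.2  0.9] M [ 0.065 -0.134 -0.002] tq6 -0.0755 w 44.6
[301 198  20  63 857] [0.4961 0.034  0.0852] zmax 0.0897 ((497.619140625, 34.58839416503906), (45.46087646484375, 15.66685676574707), 20.529205322265625)
[420 244  25  31 583] [0.4868 0.1377 0.0793] zmax 0.0891 ((489.58465576171875, 140.78585815429688), (28.636219024658203, 12.003957748413086), 11.051874160766602)
4775 plate z 0.04664902868317081
[ 0.46092613 -0.00392129  0.03404248]
[0.46171134 0.17880515 0.03411114]
```

```bash
python3 -c "
from h import *
show(); plan([.499,.0344,.0605],-2.80,claw=0,lin=40)"
```

```text
t 2.6 p [499.   43.4 200.2] yaw -2.785 tiltz [ 0.0006 -0.0023] q [-0.135  0.393  1.764 -0.003  0.984 -2.061] F [ 0.4 -1.3 -0.2] M [ 0.1   -0.117 -0.026] tq6 -0.0273 w 44.4
4 rows [0.0, 0.8, -2.1, 34.9, -0.002, -0.0, 0.004, 0.0, 0.8, -2.1, 34.9, 0.0, 0.0, 0.004, 0.0, 0.8, -2.1, 34.9, 0.0, 0.0, 0.004, 0.0, 0.8, -2.1, 34.9, 0.0, 0.0, 0.004]
```

Emit:
send_rows(
  plan=[-0.2, 0.5, -2, 35, 0, 0, 0.005, -0.2, 0.5, -2, 35, 0, 0, 0.005, -0.2, 0.5, -2, 25, 0, 0, 0.005, -0.2, 0, 0, 0, 0, 0, 0],
  force=30,
)

```text
time: 3.0
position: [0.5001, 0.0326, 0.1045]
tool_rot: [-0.165, 0.986, -0.003, 0.002]
ft_force: [-0.4, -1.5, -0.1]
grip_width: 0.0351
```

```bash
python3 -c "
from h import *
show(); p,d,W=wcloud(); cv2.imwrite('pics/w1.png',p[100:400,120:520,::-1]); S=np.zeros((480,640),bool); S[180:300,285:475]=1
wings(W,d,S);show();plan([.499,.0344,.0605],-2.80,claw=-.2,lin=25)"
```

```text
t 3.0 p [500.1  32.6 104.5] yaw -2.81 tiltz [ 0.0047 -0.0044] q [-0.156  0.549  1.851 -0.005  0.737 -2.055] F [-0.4 -1.5 -0.1] M [ 0.09  -0.083  0.056] tq6 -0.0046 w 35.1
[ 312  229   27   71 1449] [0.49   0.0317 0.0845] zmax 0.0895 ((491.7161865234375, 32.64589309692383), (33.094913482666016, 15.126748085021973), 17.427865982055664)
t 3.05 p [501.   32.5 105.8] yaw -2.809 tiltz [ 0.0071 -0.0048] q [-0.156  0.547  1.849 -0.005  0.738 -2.055] F [ 0.3  0.7 -0.4] M [ 0.133 -0.102  0.001] tq6 0.0046 w 34.9
2 rows [-0.2, 0.6, 1.2, 22.7, -0.007, 0.005, -0.005, -0.2, 0.6, 1.2, 22.7, 0.0, 0.0, -0.005]
```

View pics/w1.png

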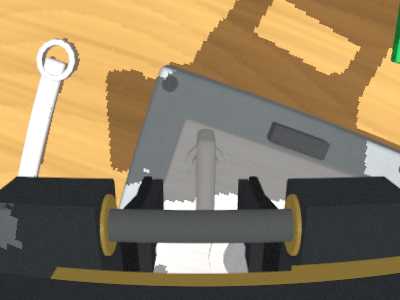

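Nut c's wing (206,170 in the crop) lies between the fingers and is aligned. I'll descend and close.

Emit:
send_rows(
  plan=[-0.2, 0.5, 1, 23, -0.007, 0.005, 0, -0.2, 0.5, 1, 21, 0, 0, 0, -0.2, 0, 0, 0, 0, 0, 0, -0.2, 0, 0, 0, 0, 0, 0],
)

```text
time: 3.45
position: [0.5034, 0.0308, 0.0666]
tool_rot: [-0.163, 0.987, -0.002, 0.005]
ft_force: [0.2, 0.4, -0.3]
grip_width: 0.035
```

```bash
python3 -c "
from h import *
show();plan([.499,.0344,.0605],-2.80,claw=-.2,lin=25)"
```

```text
t 3.45 p [503.4  30.8  66.6] yaw -2.815 tiltz [ 0.0095 -0.0017] q [-0.161  0.621  1.869 -0.     0.643 -2.058] F [ 0.2  0.4 -0.3] M [ 0.122 -0.106  0.011] tq6 -0.0004 w 35.0
1 rows [-0.2, 3.0, 4.8, 6.1, -0.005, 0.008, -0.015]
```

Emit:
send_rows(
  plan=[-0.2, 3, 5, 6, -0.005, 0.008, 0, -0.2, 0, 0, 0, 0, 0, 0, -0.2, 0, 0, 0, 0, 0, 0],
)

```text
time: 3.75
position: [0.5008, 0.0343, 0.0637]
tool_rot: [-0.162, 0.987, -0.001, 0.003]
ft_force: [0.1, 0.2, -0.4]
grip_width: 0.0348
```

```bash
python3 -c "
from h import *
show();plan([.499,.0344,.0605],-2.80,claw=-.2,lin=25)"
```

```text
t 3.75 p [500.8  34.3  63.7] yaw -2.816 tiltz [ 0.006  -0.0004] q [-1.550e-01  6.250e-01  1.873e+00  1.000e-03  6.370e-01 -2.053e+00] F [ 0.1  0.2 -0.4] M [ 0.097 -0.136 -0.029] tq6 0.0009 w 34.8
1 rows [-0.2, 1.7, 0.7, 3.2, -0.002, 0.006, -0.016]
```

Emit:
send_rows(
  plan=[-0.2, 1.5, 0.5, 4, 0, 0.006, 0, -0.2, 0, 0, 0.5, 0, 0, 0, -1, 0, 0, 0, 0, 0, 0, -1, 0, 0, 0, 0, 0, 0, -1, 0, 0, 0, 0, 0, 0],
  force=30,
)

```text
time: 4.25
position: [0.4997, 0.0345, 0.0597]
tool_rot: [-0.163, 0.987, -0.001, 0.001]
ft_force: [0.8, 0.0, -0.2]
grip_width: 0.0179
```

```bash
python3 -c "
from h import *
show()"
```

```text
t 4.25 p [499.7  34.5  59.7] yaw -2.815 tiltz [ 0.0015 -0.0028] q [-0.153  0.633  1.874 -0.004  0.632 -2.047] F [ 0.8  0.  -0.2] M [ 0.127 -0.07  -0.059] tq6 -0.0001 w 17.9
```

Emit:
send_rows(
  plan=[-1, 0, 0, 0, 0, 0, 0, -1, 0, 0, 0, 0, 0, 0, -1, 0, 0, 0, 0, 0, 0, -1, 0, 0, 0.3, 0, 0, 0.1, -1, 0, 0, 0.3, 0, 0, 0.1, -1, 0, 0, 0.3, 0, 0, 0.1],
)

```text
time: 4.85
position: [0.4996, 0.0345, 0.0589]
tool_rot: [-0.009, 1.0, -0.002, 0.001]
ft_force: [-0.3, 0.9, -0.1]
grip_width: 0.0099
```

```bash
python3 -c "
from h import *
show()"
```

```text
t 4.85 p [499.6  34.5  58.9] yaw -3.123 tiltz [ 0.0012 -0.0033] q [-0.153  0.634  1.875 -0.005  0.631 -1.738] F [-0.3  0.9 -0.1] M [ 0.235 -0.083  0.184] tq6 -0.5355 w 9.9
```

Emit:
send_rows(
  plan=[-1, 0, 0, 0.4, 0, 0, 0.14, -1, 0, 0, 0.4, 0, 0, 0.14, -1, 0, 0, 0.4, 0, 0, 0.14, -1, 0, 0, 0.3, 0, 0, 0.14, -1, 0, 0, 0.4, 0, 0, 0.14, -1, 0, 0, 0.3, 0, 0, 0.1, -1, 0, 0, 0.3, 0, 0, 0.1],
)

```text
time: 5.55
position: [0.4991, 0.0336, 0.0566]
tool_rot: [0.44, 0.898, -0.003, 0.001]
ft_force: [-0.2, 0.8, 1.2]
grip_width: 0.0101
```

```bash
python3 -c "
from h import *
show()"
```

```text
t 5.55 p [499.1  33.6  56.6] yaw 2.23 tiltz [-0.     -0.0064] q [-0.153  0.639  1.876 -0.011  0.626 -0.804] F [-0.2  0.8  1.2] M [ 0.273 -0.089  0.124] tq6 -0.5285 w 10.1
```

Emit:
send_rows(
  plan=[-1, 0, 0, 0.3, 0, 0, 0.1, -1, 0, 0, 0.3, 0, 0, 0.1, -1, 0, 0, 0.3, 0, 0, 0.1, -1, 0, 0, 0.3, 0, 0, 0.1],
)

```text
time: 5.95
position: [0.4986, 0.0333, 0.0556]
tool_rot: [0.615, 0.789, -0.003, 0.002]
ft_force: [-0.4, 0.6, 0.7]
grip_width: 0.0098
```

```bash
cat > s.py <<'E'
from h import *
import sys
o,p,M=state(); psi=np.arctan2(M[1,0],M[0,0]); y0=float(sys.argv[1])
tilt=(R.from_matrix(M).inv()*R.from_matrix(np.c_[[np.cos(psi),np.sin(psi),0],[np.sin(psi),-np.cos(psi),0],[0,0,-1]])).as_rotvec()
dp=np.array([float(sys.argv[2]),float(sys.argv[3])])-p[:2]*1000
t=(y0-psi)%(2*np.pi)
print("t",round(o["time"],2),"turned",round(t,3),"p",(p*1000).round(1),"xy fix tool",np.round([np.cos(psi)*dp[0]+np.sin(psi)*dp[1],np.sin(psi)*dp[0]-np.cos(psi)*dp[1]],1),"tilt fix",tilt[:2].round(3),"F",np.round(o["ft_force"],1),"Mz",round(o["moment"][2],3),"tq6",round(o["joint_torque"][5],4),"q6",round(o["q"][5],3),"w",round(o["grip_width"]*1000,1),"slip",round(p[2]*1000+2.55*t,2))
E
python3 s.py -2.815 499.6 34.5
```

```text
t 5.95 turned 1.651 p [498.6  33.3  55.6] xy fix tool [0.9 1.3] tilt fix [-0.003  0.007] F [-0.4  0.6  0.7] Mz 0.139 tq6 -0.5305 q6 -0.389 w 9.8 slip 59.76
```

Emit:
send_rows(
  plan=[-1, 0.3, 0.4, 0.3, -0.001, 0.002, 0.1, -1, 0.3, 0.4, 0.3, -0.001, 0.002, 0.1],
)

```text
time: 6.15
position: [0.4984, 0.0333, 0.055]
tool_rot: [0.692, 0.722, -0.002, 0.001]
ft_force: [-1.3, -1.0, 1.5]
grip_width: 0.0099
```

```bash
python3 s.py -2.815 499.6 34.5
```

```text
t 6.15 turned 1.855 p [498.4  33.3  55. ] xy fix tool [1.1 1.3] tilt fix [-0.002  0.005] F [-1.3 -1.   1.5] Mz 0.118 tq6 -0.5052 q6 -0.189 w 9.9 slip 59.74
```

Emit:
send_rows(
  plan=[-1, 0.2, 0.2, 0.3, 0, 0.002, 0.1],
)

```text
time: 6.25
position: [0.4983, 0.0333, 0.0547]
tool_rot: [0.728, 0.685, -0.002, 0.0]
ft_force: [-1.4, 1.2, 1.5]
grip_width: 0.0096
```

```bash
python3 s.py -2.815 499.6 34.5
```

```text
t 6.25 turned 1.958 p [498.3  33.3  54.7] xy fix tool [1.3 1.3] tilt fix [-0.002  0.004] F [-1.4  1.2  1.5] Mz 0.171 tq6 -0.5048 q6 -0.089 w 9.6 slip 59.74
```

Emit:
send_rows(
  plan=[-1, 0.1, 0.1, 0.3, 0, 0.001, 0.1],
)

```text
time: 6.35
position: [0.4981, 0.0333, 0.0545]
tool_rot: [0.763, 0.647, -0.002, 0.0]
ft_force: [0.2, 1.1, 0.2]
grip_width: 0.01
```

```bash
python3 s.py -2.815 499.6 34.5
```

```text
t 6.35 turned 2.062 p [498.1  33.3  54.5] xy fix tool [1.5 1.3] tilt fix [-0.002  0.003] F [0.2 1.1 0.2] Mz 0.131 tq6 -0.5201 q6 0.013 w 10.0 slip 59.75
```

Emit:
send_rows(
  plan=[-1, 0.1, 0.1, 0.3, 0, 0.001, 0.1],
)

```text
time: 6.45
position: [0.498, 0.0333, 0.0543]
tool_rot: [0.795, 0.607, -0.002, -0.0]
ft_force: [-0.0, 1.1, 1.8]
grip_width: 0.0097
```

```bash
python3 s.py -2.815 499.6 34.5
```

```text
t 6.45 turned 2.165 p [498.   33.3  54.3] xy fix tool [1.6 1.2] tilt fix [-0.002  0.003] F [-0.   1.1  1.8] Mz 0.163 tq6 -0.5001 q6 0.114 w 9.7 slip 59.77
```

Emit:
send_rows(
  plan=[-1, 0.1, 0.1, 0.3, 0, 0.001, 0.1],
)

```text
time: 6.55
position: [0.4979, 0.0333, 0.054]
tool_rot: [0.825, 0.565, -0.002, -0.0]
ft_force: [-0.5, 0.7, 2.3]
grip_width: 0.0097
```

```bash
python3 s.py -2.815 499.6 34.5
```

```text
t 6.55 turned 2.268 p [497.9  33.3  54. ] xy fix tool [1.7 1.2] tilt fix [-0.002  0.002] F [-0.5  0.7  2.3] Mz 0.22 tq6 -0.467 q6 0.216 w 9.7 slip 59.82
```

Emit:
send_rows(
  plan=[-1, 0.1, 0.1, 0.3, 0, 0.001, 0.1],
)

```text
time: 6.65
position: [0.4978, 0.0334, 0.0538]
tool_rot: [0.853, 0.522, -0.001, -0.001]
ft_force: [-0.7, 0.2, 1.5]
grip_width: 0.0095
```

```bash
python3 s.py -2.815 499.6 34.5
```

```text
t 6.65 turned 2.37 p [497.8  33.4  53.8] xy fix tool [1.8 1.1] tilt fix [-0.002  0.002] F [-0.7  0.2  1.5] Mz 0.274 tq6 -0.4231 q6 0.318 w 9.5 slip 59.88
```

Emit:
send_rows(
  plan=[-1, 0, 0, 0.1, 0, 0, 0.03],
)

```text
time: 6.75
position: [0.4977, 0.0334, 0.0538]
tool_rot: [0.861, 0.508, -0.002, -0.0]
ft_force: [0.0, 1.9, 0.8]
grip_width: 0.0099
```

```bash
python3 s.py -2.815 499.6 34.5; python3 -c "
from h import *
robot.camera('wrist');"; python3 s.py -2.815 499.6 34.5
```

```text
t 6.75 turned 2.402 p [497.7  33.4  53.8] xy fix tool [1.9 1.1] tilt fix [-0.002  0.002] F [0.  1.9 0.8] Mz 0.186 tq6 0.2058 q6 0.349 w 9.9 slip 59.9
t 6.8 turned 2.402 p [497.7  33.4  53.8] xy fix tool [1.9 1.1] tilt fix [-0.002  0.002] F [-0.5  0.6  0.8] Mz 0.131 tq6 0.2764 q6 0.349 w 9.8 slip 59.9
```

Emit:
send_rows(
  plan=[-0.2, 0, 0, 0, 0, 0, 0, -0.2, 0, 0, 0, 0, 0, 0, -0.2, 0, 0, 0, 0, 0, 0, -0.2, 0, 0, -20, 0, 0, 0, -0.2, 0, 0, -45, 0, 0, 0],
)

```text
time: 7.3
position: [0.4943, 0.0332, 0.1153]
tool_rot: [0.861, 0.509, -0.007, -0.004]
ft_force: [0.3, -0.0, -0.1]
grip_width: 0.0336
```

```bash
python3 -c "
from h import *
show();plan([.6088,.1438,.125],0,claw=-.2,dpsi=2.40)"
```

```text
t 7.3 p [494.3  33.2 115.3] yaw 1.069 tiltz [-0.0156  0.0003] q [-0.158  0.53   1.843 -0.003  0.785  0.347] F [ 0.3 -0.  -0.1] M [-0.051 -0.087  0.042] tq6 0.0014 w 33.6
17 rows [-0.2, 8.9, 2.8, -0.6, -0.014, 0.007, -0.141, -0.2, 8.5, 4.0, -0.6, 0.0, 0.0, -0.141, -0.2, 7.8, 5.2, -0.6, 0.0, 0.0, -0.141, -0.2, 7.0, 6.2, -0.6, 0.0, 0.0, -0.141, -0.2, 6.1, 7.1, -0.6, 0.0, 0.0, -0.141, -0.2, 5.0, 7.9, -0.6, 0.0, 0.0, -0.141, -0.2, 3.8, 8.5, -0.6, 0.0, 0.0, -0.141, -0.2, 2.6, 9.0, -0.6, 0.0, 0.0, -0.141]
```

Emit:
send_rows(
  plan=[-0.2, 9, 3, -1, -0.014, 0.007, -0.141, -0.2, 8.5, 4, -1, 0, 0, -0.141, -0.2, 8, 5, -0.5, 0, 0, -0.141, -0.2, 7, 6, -0.5, 0, 0, -0.141, -0.2, 6, 7, -0.5, 0, 0, -0.141, -0.2, 5, 8, -0.5, 0, 0, -0.141, -0.2, 4, 8.5, -0.5, 0, 0, -0.141, -0.2, 2.5, 9, -0.5, 0, 0, -0.141],
)

```text
time: 8.1
position: [0.5516, 0.0862, 0.1269]
tool_rot: [0.434, 0.901, 0.002, 0.006]
ft_force: [0.6, -0.5, -0.0]
grip_width: 0.0347
```

```bash
python3 -c "
from h import *
show();plan([.6088,.1438,.115],3.447-2*np.pi,claw=-.2)"
```

```text
t 8.1 p [551.6  86.2 126.9] yaw 2.243 tiltz [ 0.0119 -0.002 ] q [-0.044  0.566  1.698 -0.002  0.865 -0.715] F [ 0.6 -0.5 -0. ] M [ 0.017 -0.136 -0.047] tq6 0.8831 w 34.7
9 rows [-0.2, 1.0, 9.0, 1.3, 0.008, 0.009, -0.134, -0.2, -0.2, 9.0, 1.3, 0.0, 0.0, -0.134, -0.2, -1.4, 8.9, 1.3, 0.0, 0.0, -0.134, -0.2, -2.5, 8.7, 1.3, 0.0, 0.0, -0.134, -0.2, -3.7, 8.2, 1.3, 0.0, 0.0, -0.134, -0.2, -4.7, 7.7, 1.3, 0.0, 0.0, -0.134, -0.2, -5.7, 7.0, 1.3, 0.0, 0.0, -0.134, -0.2, -6.6, 6.2, 1.3, 0.0, 0.0, -0.134]
```

Emit:
send_rows(
  plan=[-0.2, 1, 9.5, 1, 0.008, 0.009, -0.145, -0.2, 0, 9.5, 1, 0, 0, -0.145, -0.2, -1.5, 9, 1, 0, 0, -0.145, -0.2, -3, 9, 1, 0, 0, -0.145, -0.2, -4.5, 8.5, 1, 0, 0, -0.145, -0.2, -6, 8, 1, 0, 0, -0.145, -0.2, -7, 7.5, 1, 0, 0, -0.145, -0.2, -8, 7, 1, 0, 0, -0.14],
)

```text
time: 8.9
position: [0.6064, 0.1439, 0.1174]
tool_rot: [-0.148, 0.989, -0.001, -0.002]
ft_force: [-0.4, -0.4, 1.2]
grip_width: 0.0349
```

```bash
python3 -c "
from h import *
show();plan([.6088,.1438,.115],3.447-2*np.pi,claw=-.2)"
```

```text
t 8.9 p [606.4 143.9 117.4] yaw -2.845 tiltz [-0.0032 -0.0019] q [ 0.055  0.655  1.524 -0.002  0.965 -1.812] F [-0.4 -0.4  1.2] M [ 0.13  -0.085  0.032] tq6 0.8647 w 34.9
1 rows [-0.2, -2.3, -0.8, 2.4, -0.001, -0.004, -0.008]
```

Emit:
send_rows(
  plan=[-0.2, -1, 0, 20, 0, -0.004, 0.01, -0.2, 0, 0, 20, 0, 0, 0, -0.2, 0, 0, 12, 0, 0, 0, -0.2, 0, 0, 0, 0, 0, 0, -0.2, 0, 0, 0, 0, 0, 0],
)

```text
time: 9.4
position: [0.6091, 0.1449, 0.0638]
tool_rot: [-0.145, 0.989, -0.001, 0.002]
ft_force: [-0.4, 0.3, -0.3]
grip_width: 0.0347
```

```bash
python3 -c "
from h import *
p,d,W=wcloud(); show(); S=np.zeros((480,640),bool); S[180:300,285:475]=1
wings(W,d,S);plan([.6088,.1438,.0600],3.447-2*np.pi,claw=-.2); cv2.imwrite('pics/w2.png',p[100:400,120:520,::-1])"
```

```text
t 9.45 p [609.  144.9  64. ] yaw -2.85 tiltz [ 0.0032 -0.0009] q [ 5.600e-02  7.320e-01  1.550e+00 -1.000e-03  8.560e-01 -1.806e+00] F [ 0.3 -0.4  0.3] M [ 0.117 -0.122 -0.021] tq6 -0.0017 w 35.1
[ 304  249   34   51 1306] [0.5924 0.1403 0.082 ] zmax 0.0892 ((597.99658203125, 141.38613891601562), (25.686019897460938, 15.655987739562988), 19.082801818847656)
[357 276  32  24 538] [0.5935 0.163  0.0773] zmax 0.0899 ((596.11181640625, 161.87942504882812), (6.459794044494629, 15.260641098022461), 66.65266418457031)
1 rows [-0.2, 0.5, -1.0, 4.0, -0.002, 0.003, -0.014]
```

View pics/w2.png

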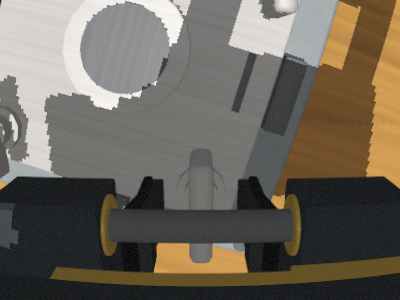

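Nut a's wing is centred between the fingers (201,190 in the crop). I'll sink, close and begin turning.

Emit:
send_rows(
  plan=[-0.2, 0.5, -1, 5, 0, 0.003, -0.014, -0.8, 0, 0, 0.3, 0, 0, 0, -1, 0, 0, 0, 0, 0, 0, -1, 0, 0, 0, 0, 0, 0, -1, 0, 0, 0, 0, 0, 0, -1, 0, 0, 0, 0, 0, 0],
)

```text
time: 10.05
position: [0.6099, 0.1453, 0.0609]
tool_rot: [-0.151, 0.988, 0.001, 0.002]
ft_force: [0.2, 0.9, -1.4]
grip_width: 0.0098
```

```bash
python3 -c "
from h import *
show()"
```

```text
t 10.05 p [609.9 145.3  60.9] yaw -2.837 tiltz [0.0038 0.0019] q [ 0.055  0.737  1.55   0.002  0.851 -1.821] F [ 0.2  0.9 -1.4] M [ 0.031 -0.188 -0.107] tq6 -0.152 w 9.8
```

Emit:
send_rows(
  plan=[-1, 0, 0, 0.4, 0, 0, 0.14, -1, 0, 0, 0.4, 0, 0, 0.14, -1, 0, 0, 0.4, 0, 0, 0.14, -1, 0, 0, 0.4, 0, 0, 0.14, -1, 0, 0, 0.4, 0, 0, 0.14, -1, 0, 0, 0.3, 0, 0, 0.14, -1, 0, 0, 0.4, 0, 0, 0.14, -1, 0, 0, 0.4, 0, 0, 0.14],
)

```text
time: 10.85
position: [0.6093, 0.1434, 0.058]
tool_rot: [0.413, 0.911, -0.001, 0.002]
ft_force: [-0.1, 0.9, -0.1]
grip_width: 0.0099
```

```bash
python3 s.py -2.837 609.3 144.5
```

```text
t 10.85 turned 1.155 p [609.3 143.4  58. ] xy fix tool [0.9 0.7] tilt fix [-0.001  0.005] F [-0.1  0.9 -0.1] Mz 0.223 tq6 -0.8013 q6 -0.661 w 9.9 slip 60.91
```

Emit:
send_rows(
  plan=[-1, 0, 0, 0.3, 0, 0, 0.1, -1, 0, 0, 0.3, 0, 0, 0.1, -1, 0, 0, 0.3, 0, 0, 0.1],
)

```text
time: 11.15
position: [0.6088, 0.143, 0.0572]
tool_rot: [0.548, 0.836, -0.002, 0.002]
ft_force: [-0.7, 0.1, -0.5]
grip_width: 0.01
```

```bash
python3 s.py -2.837 609.3 144.5
```

```text
t 11.15 turned 1.466 p [608.8 143.   57.2] xy fix tool [1.1 1. ] tilt fix [-0.001  0.006] F [-0.7  0.1 -0.5] Mz 0.17 tq6 -0.5265 q6 -0.349 w 10.0 slip 60.91
```

Emit:
send_rows(
  plan=[-1, 0, 0, 0.3, 0, 0, 0.1],
)

```text
time: 11.25
position: [0.6086, 0.143, 0.0569]
tool_rot: [0.591, 0.807, -0.002, 0.002]
ft_force: [-0.8, 0.6, -0.2]
grip_width: 0.0095
```

```bash
python3 s.py -2.837 609.3 144.5
```

```text
t 11.25 turned 1.569 p [608.6 143.   56.9] xy fix tool [1.3 1.1] tilt fix [-0.     0.006] F [-0.8  0.6 -0.2] Mz 0.189 tq6 -0.528 q6 -0.246 w 9.5 slip 60.92
```

Emit:
send_rows(
  plan=[-1, 0, 0, 0.3, 0, 0, 0.1],
)

```text
time: 11.35
position: [0.6085, 0.1429, 0.0567]
tool_rot: [0.632, 0.775, -0.002, 0.003]
ft_force: [-1.0, 1.0, 1.0]
grip_width: 0.0096
```

```bash
python3 s.py -2.837 609.3 144.5
```

```text
t 11.35 turned 1.672 p [608.5 142.9  56.7] xy fix tool [1.4 1.1] tilt fix [-0.     0.007] F [-1.  1.  1.] Mz 0.142 tq6 -0.5281 q6 -0.142 w 9.6 slip 60.94
```

Emit:
send_rows(
  plan=[-1, 0.1, 0.1, 0.3, 0, 0.002, 0.1, -1, 0.1, 0.1, 0.3, 0, 0.002, 0.1, -1, 0.1, 0.1, 0.3, 0, 0.001, 0.1],
)

```text
time: 11.65
position: [0.6079, 0.1429, 0.0559]
tool_rot: [0.744, 0.669, -0.001, 0.001]
ft_force: [-1.9, 1.1, 0.4]
grip_width: 0.0099
```

```bash
python3 s.py -2.837 609.3 144.5
```

```text
t 11.65 turned 1.981 p [607.9 142.9  55.9] xy fix tool [1.8 1.2] tilt fix [-0.001  0.003] F [-1.9  1.1  0.4] Mz 0.127 tq6 -0.5197 q6 0.162 w 9.9 slip 60.91
```

Emit:
send_rows(
  plan=[-1, 0.1, 0.1, 0.3, 0, 0.001, 0.1],
)

```text
time: 11.75
position: [0.6077, 0.1429, 0.0556]
tool_rot: [0.777, 0.629, -0.001, 0.001]
ft_force: [0.2, 0.5, -0.1]
grip_width: 0.0097
```

```bash
python3 s.py -2.837 609.3 144.5
```

```text
t 11.75 turned 2.084 p [607.7 142.9  55.6] xy fix tool [1.9 1.2] tilt fix [-0.001  0.003] F [ 0.2  0.5 -0.1] Mz 0.129 tq6 -0.5145 q6 0.265 w 9.7 slip 60.9
```

Emit:
send_rows(
  plan=[-1, 0.1, 0.1, 0.3, 0, 0.001, 0.1],
)

```text
time: 11.85
position: [0.6075, 0.143, 0.0554]
tool_rot: [0.808, 0.589, -0.001, 0.0]
ft_force: [-2.0, 1.8, 0.3]
grip_width: 0.01
```

```bash
python3 s.py -2.837 609.3 144.5
```

```text
t 11.85 turned 2.188 p [607.5 143.   55.4] xy fix tool [2.  1.2] tilt fix [-0.001  0.002] F [-2.   1.8  0.3] Mz 0.236 tq6 -0.4888 q6 0.367 w 10.0 slip 60.97
```

Stiffening starts at about 2.15. Two more single steps.

Emit:
send_rows(
  plan=[-1, 0.1, 0.1, 0.3, 0, 0.001, 0.1],
)

```text
time: 11.95
position: [0.6073, 0.143, 0.0552]
tool_rot: [0.838, 0.546, -0.001, 0.0]
ft_force: [0.5, 1.9, -0.4]
grip_width: 0.0099
```

```bash
python3 s.py -2.837 609.3 144.5
```

```text
t 11.95 turned 2.29 p [607.3 143.   55.2] xy fix tool [2.1 1.2] tilt fix [-0.001  0.002] F [ 0.5  1.9 -0.4] Mz 0.196 tq6 -0.4466 q6 0.469 w 9.9 slip 61.01
```

Emit:
send_rows(
  plan=[-1, 0, 0, 0.2, 0, 0, 0.08],
)

```text
time: 12.05
position: [0.6072, 0.1431, 0.055]
tool_rot: [0.859, 0.511, -0.001, 0.0]
ft_force: [0.6, 0.8, -1.1]
grip_width: 0.0099
```

```bash
python3 s.py -2.837 609.3 144.5
```

```text
t 12.05 turned 2.373 p [607.2 143.1  55. ] xy fix tool [2.3 1.2] tilt fix [-0.001  0.003] F [ 0.6  0.8 -1.1] Mz 0.323 tq6 -0.2297 q6 0.552 w 9.9 slip 61.05
```

Emit:
send_rows(
  plan=[-1, 0, 0, 0, 0, 0, 0],
)

```text
time: 12.15
position: [0.6072, 0.1431, 0.055]
tool_rot: [0.859, 0.512, -0.001, 0.0]
ft_force: [0.1, -0.1, -1.3]
grip_width: 0.0096
```

```bash
python3 s.py -2.837 609.3 144.5
```

```text
t 12.15 turned 2.372 p [607.2 143.1  55. ] xy fix tool [2.2 1.2] tilt fix [-0.001  0.003] F [ 0.1 -0.1 -1.3] Mz 0.065 tq6 0.3079 q6 0.552 w 9.6 slip 61.05
```

Emit:
send_rows(
  plan=[-0.2, 0, 0, 0, 0, 0, 0, -0.2, 0, 0, 0, 0, 0, 0, -0.2, 0, 0, 0, 0, 0, 0, -0.2, 0, 0, -20, 0, 0, 0, -0.2, 0, 0, -45, 0, 0, 0],
)

```text
time: 12.65
position: [0.6028, 0.142, 0.1153]
tool_rot: [0.858, 0.514, -0.008, -0.002]
ft_force: [1.2, -0.5, -0.0]
grip_width: 0.0337
```

```bash
python3 -c "
from h import *
show();plan([.6092,.0342,.118],0,claw=-.2,dpsi=2.44)"
```

```text
t 12.65 p [602.8 142.  115.3] yaw 1.079 tiltz [-0.0159 -0.004 ] q [ 0.053  0.658  1.526 -0.004  0.974  0.547] F [ 1.2 -0.5 -0. ] M [-0.002 -0.089 -0.038] tq6 0.0039 w 33.7
17 rows [-0.2, -5.4, 3.3, -0.2, -0.012, 0.011, -0.144, -0.2, -5.8, 2.5, -0.2, 0.0, 0.0, -0.144, -0.2, -6.1, 1.7, -0.2, 0.0, 0.0, -0.144, -0.2, -6.3, 0.8, -0.2, 0.0, 0.0, -0.144, -0.2, -6.4, -0.1, -0.2, 0.0, 0.0, -0.144, -0.2, -6.3, -1.1, -0.2, 0.0, 0.0, -0.144, -0.2, -6.1, -1.9, -0.2, 0.0, 0.0, -0.144, -0.2, -5.7, -2.8, -0.2, 0.0, 0.0, -0.144]
```

Emit:
send_rows(
  plan=[-0.2, -5.5, 3.5, -1, -0.012, 0.011, -0.144, -0.2, -6, 2.5, -0.5, 0, 0, -0.144, -0.2, -6, 1.5, -0.5, 0, 0, -0.144, -0.2, -6.5, 1, 0, 0, 0, -0.144, -0.2, -6.5, 0, 0, 0, 0, -0.144, -0.2, -6.5, -1, 0, 0, 0, -0.144, -0.2, -6, -2, 0, 0, 0, -0.144, -0.2, -5.5, -3, 0, 0, 0, -0.144],
)

```text
time: 13.45
position: [0.6126, 0.0893, 0.1263]
tool_rot: [0.418, 0.908, 0.004, 0.008]
ft_force: [-0.1, -0.1, -0.1]
grip_width: 0.0348
```

```bash
python3 -c "
from h import *
show();plan([.6092,.0342,.115],3.53-2*np.pi,claw=-.2)"
```

```text
t 13.45 p [612.6  89.3 126.3] yaw 2.278 tiltz [0.0173 0.0012] q [-0.037  0.631  1.546  0.002  0.947 -0.745] F [-0.1 -0.1 -0.1] M [ 0.06  -0.073 -0.031] tq6 1.0612 w 34.8
9 rows [-0.2, -4.4, -4.3, 1.3, 0.014, 0.01, -0.139, -0.2, -3.8, -4.8, 1.3, 0.0, 0.0, -0.139, -0.2, -3.1, -5.3, 1.3, 0.0, 0.0, -0.139, -0.2, -2.3, -5.7, 1.3, 0.0, 0.0, -0.139, -0.2, -1.5, -5.9, 1.3, 0.0, 0.0, -0.139, -0.2, -0.6, -6.1, 1.3, 0.0, 0.0, -0.139, -0.2, 0.2, -6.1, 1.3, 0.0, 0.0, -0.139, -0.2, 1.1, -6.0, 1.3, 0.0, 0.0, -0.139]
```

Emit:
send_rows(
  plan=[-0.2, -5, -5, 1, 0.014, 0.01, -0.149, -0.2, -4.5, -5.5, 1, 0, 0, -0.149, -0.2, -3.5, -6, 1, 0, 0, -0.149, -0.2, -2.5, -6.5, 1, 0, 0, -0.149, -0.2, -1.5, -6.5, 1, 0, 0, -0.149, -0.2, -0.5, -7, 1, 0, 0, -0.149, -0.2, 0.5, -7, 1, 0, 0, -0.149, -0.2, 1.5, -6.5, 1, 0, 0, -0.149],
)

```text
time: 14.25
position: [0.6104, 0.0304, 0.119]
tool_rot: [-0.167, 0.986, -0.001, 0.001]
ft_force: [0.2, -1.6, 0.6]
grip_width: 0.0352
```

```bash
python3 -c "
from h import *
show();plan([.6092,.0342,.065],3.53-2*np.pi,claw=-.2,lin=20)"
```

```text
t 14.25 p [610.4  30.4 119. ] yaw -2.806 tiltz [ 0.0018 -0.0026] q [-0.132  0.638  1.56  -0.003  0.942 -2.036] F [ 0.2 -1.6  0.6] M [ 0.159 -0.115  0.024] tq6 1.0628 w 35.2
3 rows [-0.2, -0.0, 1.3, 18.0, -0.003, 0.001, -0.018, -0.2, -0.1, 1.3, 18.0, 0.0, 0.0, -0.018, -0.2, -0.1, 1.3, 18.0, 0.0, 0.0, -0.018]
```

Emit:
send_rows(
  plan=[-0.2, 0.5, 1.5, 8, 0, 0, -0.02, -0.2, 0, 1.5, 20, 0, 0.002, -0.01, -0.2, 0, 1.5, 24, 0, 0.002, -0.01, -0.2, 0, 0, 0, 0, 0, 0, -0.2, 0, 0, 0, 0, 0, 0],
)

```text
time: 14.75
position: [0.6089, 0.034, 0.0654]
tool_rot: [-0.183, 0.983, -0.002, -0.0]
ft_force: [0.3, -0.5, 0.7]
grip_width: 0.035
```

```bash
python3 -c "
from h import *
p,d,W=wcloud(); show(); S=np.zeros((480,640),bool); S[180:300,285:475]=1
wings(W,d,S);plan([.6092,.0342,.0600],3.53-2*np.pi,claw=-.2); cv2.imwrite('pics/w3.png',p[100:400,120:520,::-1])"
```

```text
t 14.8 p [608.5  34.1  65.4] yaw -2.773 tiltz [-0.001 -0.004] q [-0.125  0.715  1.591 -0.005  0.836 -2.061] F [-0.5  0.5 -1. ] M [ 0.099 -0.062  0.005] tq6 0.008 w 34.7
[ 305  249   34   51 1269] [0.593  0.0288 0.0822] zmax 0.0894 ((598.66552734375, 30.479938507080078), (25.581146240234375, 15.872020721435547), 23.289867401123047)
[357 276  32  24 539] [0.592  0.0509 0.0789] zmax 0.0914 ((595.0003051757812, 50.0858268737793), (6.764319896697998, 14.999150276184082), 70.21324920654297)
1 rows [-0.2, -0.7, -0.2, 5.4, -0.003, -0.002, -0.02]
```

View pics/w3.png

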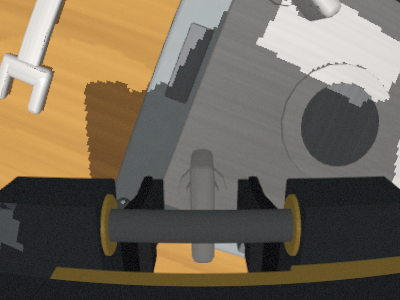

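Nut b's wing is centred (202,190 in the crop) and aligned.

Emit:
send_rows(
  plan=[-0.2, -0.5, 0, 6, -0.003, -0.002, -0.01, -0.8, 0, 0, 0.3, 0, 0, 0, -1, 0, 0, 0, 0, 0, 0, -1, 0, 0, 0, 0, 0, 0, -1, 0, 0, 0, 0, 0, 0, -1, 0, 0, 0, 0, 0, 0],
)

```text
time: 15.4
position: [0.6105, 0.0356, 0.0616]
tool_rot: [-0.188, 0.982, 0.0, 0.002]
ft_force: [0.2, 0.1, -2.5]
grip_width: 0.0097
```

```bash
python3 -c "
from h import *
show()"
```

```text
t 15.4 p [610.5  35.6  61.6] yaw -2.764 tiltz [0.0044 0.0016] q [-0.125  0.721  1.591  0.003  0.825 -2.075] F [ 0.2  0.1 -2.5] M [ 0.262 -0.226  0.063] tq6 0.0782 w 9.7
```

Emit:
send_rows(
  plan=[-1, 0, 0, 0.4, 0, 0, 0.14, -1, 0, 0, 0.4, 0, 0, 0.14, -1, 0, 0, 0.4, 0, 0, 0.14, -1, 0, 0, 0.4, 0, 0, 0.14, -1, 0, 0, 0.4, 0, 0, 0.14, -1, 0, 0, 0.3, 0, 0, 0.14, -1, 0, 0, 0.4, 0, 0, 0.14, -1, 0, 0, 0.4, 0, 0, 0.14],
)

```text
time: 16.2
position: [0.61, 0.0331, 0.0587]
tool_rot: [0.38, 0.925, -0.002, 0.002]
ft_force: [-1.6, 0.1, 0.1]
grip_width: 0.0098
```

```bash
python3 s.py -2.764 609.5 34.5
```

```text
t 16.2 turned 1.157 p [610.   33.1  58.7] xy fix tool [1.3 0.6] tilt fix [-0.001  0.006] F [-1.6  0.1  0.1] Mz 0.11 tq6 -0.8032 q6 -0.914 w 9.8 slip 61.62
```

Emit:
send_rows(
  plan=[-1, 0, 0, 0.3, 0, 0, 0.1, -1, 0.1, 0.1, 0.3, 0, 0.001, 0.1, -1, 0.1, 0.1, 0.3, 0, 0.001, 0.1, -1, 0.1, 0.1, 0.3, 0, 0.001, 0.1],
)

```text
time: 16.6
position: [0.6092, 0.0326, 0.0576]
tool_rot: [0.562, 0.827, -0.002, 0.001]
ft_force: [0.2, 1.0, -0.7]
grip_width: 0.0097
```

```bash
python3 s.py -2.764 609.5 34.5
```

```text
t 16.6 turned 1.571 p [609.2  32.6  57.6] xy fix tool [1.7 1. ] tilt fix [-0.002  0.004] F [ 0.2  1.  -0.7] Mz 0.132 tq6 -0.5225 q6 -0.5 w 9.7 slip 61.64
```

Emit:
send_rows(
  plan=[-1, 0.1, 0.1, 0.3, 0, 0.001, 0.1, -1, 0.1, 0.1, 0.3, 0, 0.001, 0.1],
)

```text
time: 16.8
position: [0.6087, 0.0325, 0.0571]
tool_rot: [0.644, 0.765, -0.002, 0.0]
ft_force: [-1.3, 0.1, 1.0]
grip_width: 0.0098
```

```bash
python3 s.py -2.764 609.5 34.5
```

```text
t 16.8 turned 1.778 p [608.7  32.5  57.1] xy fix tool [1.9 1.1] tilt fix [-0.003  0.003] F [-1.3  0.1  1. ] Mz 0.165 tq6 -0.5216 q6 -0.295 w 9.8 slip 61.65
```

Emit:
send_rows(
  plan=[-1, 0.1, 0.1, 0.3, 0, 0.001, 0.1, -1, 0.1, 0.1, 0.3, 0, 0.001, 0.1],
)

```text
time: 17.0
position: [0.6083, 0.0324, 0.0566]
tool_rot: [0.72, 0.694, -0.002, -0.0]
ft_force: [-1.4, 0.9, -0.3]
grip_width: 0.0098
```

```bash
python3 s.py -2.764 609.5 34.5
```

```text
t 17.0 turned 1.985 p [608.3  32.4  56.6] xy fix tool [2.2 1.1] tilt fix [-0.003  0.003] F [-1.4  0.9 -0.3] Mz 0.108 tq6 -0.521 q6 -0.089 w 9.8 slip 61.67
```

Emit:
send_rows(
  plan=[-1, 0.1, 0.1, 0.3, 0, 0.001, 0.1],
)

```text
time: 17.1
position: [0.608, 0.0324, 0.0563]
tool_rot: [0.755, 0.656, -0.002, -0.001]
ft_force: [-0.4, 0.4, -0.1]
grip_width: 0.0098
```

```bash
python3 s.py -2.764 609.5 34.5
```

```text
t 17.1 turned 2.088 p [608.   32.4  56.3] xy fix tool [2.3 1.2] tilt fix [-0.004  0.003] F [-0.4  0.4 -0.1] Mz 0.225 tq6 -0.5207 q6 0.013 w 9.8 slip 61.65
```

Emit:
send_rows(
  plan=[-1, 0.1, 0.1, 0.3, 0, 0.001, 0.1],
)

```text
time: 17.2
position: [0.6078, 0.0325, 0.0561]
tool_rot: [0.788, 0.616, -0.002, -0.001]
ft_force: [-0.0, -0.1, 0.5]
grip_width: 0.0098
```

```bash
python3 s.py -2.764 609.5 34.5
```

```text
t 17.2 turned 2.191 p [607.8  32.5  56.1] xy fix tool [2.4 1.2] tilt fix [-0.004  0.002] F [-0.  -0.1  0.5] Mz 0.106 tq6 -0.5162 q6 0.116 w 9.8 slip 61.65
```

Emit:
send_rows(
  plan=[-1, 0.1, 0.1, 0.3, 0, 0.001, 0.1],
)

```text
time: 17.3
position: [0.6076, 0.0325, 0.0558]
tool_rot: [0.818, 0.575, -0.002, -0.001]
ft_force: [-0.9, 0.9, 0.9]
grip_width: 0.0099
```

```bash
python3 s.py -2.764 609.5 34.5
```

```text
t 17.3 turned 2.295 p [607.6  32.5  55.8] xy fix tool [2.5 1.2] tilt fix [-0.005  0.002] F [-0.9  0.9  0.9] Mz 0.175 tq6 -0.4852 q6 0.218 w 9.9 slip 61.69
```

Emit:
send_rows(
  plan=[-1, 0.1, 0.1, 0.3, 0, 0.001, 0.1],
)

```text
time: 17.4
position: [0.6073, 0.0326, 0.0556]
tool_rot: [0.847, 0.532, -0.002, -0.001]
ft_force: [-0.4, 0.3, 0.6]
grip_width: 0.0098
```

```bash
python3 s.py -2.764 609.5 34.5
```

```text
t 17.4 turned 2.398 p [607.3  32.6  55.6] xy fix tool [2.7 1.1] tilt fix [-0.005  0.002] F [-0.4  0.3  0.6] Mz 0.176 tq6 -0.4407 q6 0.321 w 9.8 slip 61.75
```

Emit:
send_rows(
  plan=[-1, 0, 0, 0.2, 0, 0, 0.07],
)

```text
time: 17.5
position: [0.6072, 0.0327, 0.0555]
tool_rot: [0.866, 0.501, -0.003, -0.001]
ft_force: [-0.3, 2.1, -0.7]
grip_width: 0.0097
```

```bash
python3 s.py -2.764 609.5 34.5
```

```text
t 17.5 turned 2.47 p [607.2  32.7  55.5] xy fix tool [2.7 1.1] tilt fix [-0.005  0.003] F [-0.3  2.1 -0.7] Mz 0.24 tq6 -0.1367 q6 0.393 w 9.7 slip 61.83
```

Emit:
send_rows(
  plan=[-0.2, 0, 0, 0, 0, 0, 0, -0.2, 0, 0, 0, 0, 0, 0, -0.2, 0, 0, 0, 0, 0, 0, -0.2, 0, 0, -20, 0, 0, 0, -0.2, 0, 0, -45, 0, 0, 0],
)

```text
time: 18.0
position: [0.6033, 0.0323, 0.1162]
tool_rot: [0.865, 0.503, -0.008, -0.005]
ft_force: [0.0, -0.3, 0.5]
grip_width: 0.0334
```

```bash
python3 -c "
from h import *
show();plan([.4993,.144,.118],0,claw=-.2,dpsi=2.42)"
```

```text
t 18.0 p [603.3  32.3 116.2] yaw 1.053 tiltz [-0.0188  0.0002] q [-0.13   0.641  1.564 -0.003  0.956  0.389] F [ 0.  -0.3  0.5] M [ 0.004 -0.092  0.011] tq6 0.0048 w 33.4
17 rows [-0.2, 2.7, -8.6, -0.1, -0.016, 0.009, -0.142, -0.2, 3.9, -8.1, -0.1, 0.0, 0.0, -0.142, -0.2, 5.0, -7.5, -0.1, 0.0, 0.0, -0.142, -0.2, 6.0, -6.7, -0.1, 0.0, 0.0, -0.142, -0.2, 6.9, -5.8, -0.1, 0.0, 0.0, -0.142, -0.2, 7.6, -4.7, -0.1, 0.0, 0.0, -0.142, -0.2, 8.2, -3.6, -0.1, 0.0, 0.0, -0.142, -0.2, 8.6, -2.4, -0.1, 0.0, 0.0, -0.142]
```

Emit:
send_rows(
  plan=[-0.2, 2.5, -8.5, -1, -0.016, 0.009, -0.142, -0.2, 4, -8, -0.5, 0, 0, -0.142, -0.2, 5, -7.5, 0, 0, 0, -0.142, -0.2, 6, -6.5, 0, 0, 0, -0.142, -0.2, 7, -6, 0, 0, 0, -0.142, -0.2, 7.5, -4.5, 0, 0, 0, -0.142, -0.2, 8, -3.5, 0, 0, 0, -0.142, -0.2, 8.5, -2.5, 0, 0, 0, -0.142],
)

```text
time: 18.8
position: [0.5598, 0.0823, 0.1259]
tool_rot: [0.436, 0.9, 0.003, 0.01]
ft_force: [-0.1, 0.5, 0.3]
grip_width: 0.0351
```

```bash
python3 -c "
from h import *
show();plan([.4993,.144,.115],3.47-2*np.pi,claw=-.2,ang=.15)"
```

```text
t 18.8 p [559.8  82.3 125.9] yaw 2.239 tiltz [ 0.0206 -0.0022] q [-0.051  0.573  1.687 -0.002  0.861 -0.718] F [-0.1  0.5  0.3] M [ 0.079 -0.097 -0.016] tq6 0.908 w 35.1
9 rows [-0.2, 9.5, -1.0, 1.2, 0.015, 0.015, -0.137, -0.2, 9.6, 0.3, 1.2, 0.0, 0.0, -0.137, -0.2, 9.5, 1.6, 1.2, 0.0, 0.0, -0.137, -0.2, 9.2, 2.9, 1.2, 0.0, 0.0, -0.137, -0.2, 8.7, 4.1, 1.2, 0.0, 0.0, -0.137, -0.2, 8.0, 5.2, 1.2, 0.0, 0.0, -0.137, -0.2, 7.3, 6.3, 1.2, 0.0, 0.0, -0.137, -0.2, 6.3, 7.2, 1.2, 0.0, 0.0, -0.137]
```

Emit:
send_rows(
  plan=[-0.2, 10.5, -1, 1, 0.015, 0.015, -0.149, -0.2, 10.5, 0.5, 1, 0, 0, -0.149, -0.2, 10.5, 2, 1, 0, 0, -0.149, -0.2, 10, 3.5, 1, 0, 0, -0.149, -0.2, 9.5, 5, 1, 0, 0, -0.149, -0.2, 8.5, 6, 1, 0, 0, -0.149, -0.2, 8, 7, 1, 0, 0, -0.149, -0.2, 7, 8, 1, 0, 0, -0.149],
)

```text
time: 19.6
position: [0.4985, 0.1424, 0.1187]
tool_rot: [-0.148, 0.989, -0.001, 0.002]
ft_force: [0.3, 0.1, 0.3]
grip_width: 0.0347
```

```bash
python3 -c "
from h import *
show();plan([.4993,.144,.065],3.47-2*np.pi,claw=-.2,lin=20)"
```

```text
t 19.6 p [498.5 142.4 118.7] yaw -2.845 tiltz [ 0.004  -0.0023] q [ 0.064  0.541  1.797 -0.004  0.799 -1.801] F [0.3 0.1 0.3] M [ 0.143 -0.138  0.066] tq6 0.8877 w 34.7
3 rows [-0.2, -0.4, 0.4, 17.9, -0.003, 0.003, -0.011, -0.2, -0.4, 0.4, 17.9, 0.0, 0.0, -0.011, -0.2, -0.4, 0.4, 17.9, 0.0, 0.0, -0.011]
```

Emit:
send_rows(
  plan=[-0.2, 0, 0, 8, 0, 0, -0.01, -0.2, 0, 0.5, 20, -0.002, 0.003, -0.005, -0.2, 0, 0.5, 24, 0, 0.003, 0, -0.2, 0, 0, 0, 0, 0, 0, -0.2, 0, 0, 0, 0, 0, 0],
)

```text
time: 20.1
position: [0.5003, 0.143, 0.0653]
tool_rot: [-0.153, 0.988, -0.001, 0.001]
ft_force: [0.4, 0.6, -0.2]
grip_width: 0.0352
```

```bash
python3 -c "
from h import *
p,d,W=wcloud(); show(); S=np.zeros((480,640),bool); S[180:300,285:475]=1
wings(W,d,S);plan([.4993,.144,.0600],3.47-2*np.pi,claw=-.2); cv2.imwrite('pics/w4.png',p[100:400,120:520,::-1])"
```

```text
t 20.15 p [500.2 142.9  65.4] yaw -2.835 tiltz [ 0.0016 -0.0026] q [ 0.065  0.637  1.823 -0.004  0.68  -1.809] F [ 0.   0.4 -0.3] M [ 0.169 -0.13  -0.007] tq6 0.0084 w 34.8
[ 309  247   33   53 1355] [0.4831 0.1397 0.0823] zmax 0.0893 ((488.4429931640625, 141.72789001464844), (26.632770538330078, 15.341557502746582), 17.752065658569336)
[357 276  32  24 540] [0.4844 0.1608 0.0788] zmax 0.0912 ((487.6341857910156, 159.760009765625), (7.314451694488525, 15.36012077331543), 67.90677642822266)
1 rows [-0.2, 0.5, 1.3, 5.4, -0.003, 0.001, -0.022]
```

View pics/w4.png

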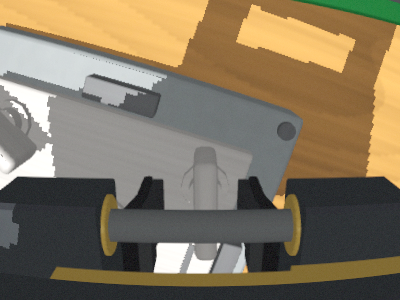

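Nut d's wing is at about (204,190) in the crop, so roughly 1 mm off centre. I'll apply the fix, sink and close.

Emit:
send_rows(
  plan=[-0.2, 0.5, 1.5, 6, -0.003, 0.001, -0.01, -0.8, 0, 0, 0.3, 0, 0, 0, -1, 0, 0, 0, 0, 0, 0, -1, 0, 0, 0, 0, 0, 0, -1, 0, 0, 0, 0, 0, 0, -1, 0, 0, 0, 0, 0, 0],
)

```text
time: 20.75
position: [0.5008, 0.1454, 0.0612]
tool_rot: [-0.156, 0.988, 0.001, 0.002]
ft_force: [0.7, 2.4, -2.8]
grip_width: 0.0101
```

```bash
python3 -c "
from h import *
show()"
```

```text
t 20.75 p [500.8 145.4  61.2] yaw -2.828 tiltz [0.0045 0.0028] q [ 0.066  0.645  1.825  0.004  0.668 -1.821] F [ 0.7  2.4 -2.8] M [ 0.376 -0.182  0.054] tq6 0.0254 w 10.1
```

Emit:
send_rows(
  plan=[-1, 0, 0, 0.4, 0, 0, 0.14, -1, 0, 0, 0.4, 0, 0, 0.14, -1, 0, 0, 0.4, 0, 0, 0.14, -1, 0, 0, 0.4, 0, 0, 0.14, -1, 0, 0, 0.4, 0, 0, 0.14, -1, 0, 0, 0.3, 0, 0, 0.14, -1, 0, 0, 0.4, 0, 0, 0.14, -1, 0, 0, 0.4, 0, 0, 0.14],
)

```text
time: 21.55
position: [0.5, 0.1424, 0.0583]
tool_rot: [0.407, 0.913, -0.002, 0.002]
ft_force: [-1.3, -0.3, 0.2]
grip_width: 0.01
```

```bash
python3 s.py -2.828 499.5 144.3
```

```text
t 21.55 turned 1.153 p [500.  142.4  58.3] xy fix tool [1.7 0.9] tilt fix [-0.001  0.006] F [-1.3 -0.3  0.2] Mz 0.151 tq6 -0.8013 q6 -0.66 w 10.0 slip 61.23
```

Emit:
send_rows(
  plan=[-1, 0, 0, 0.3, 0, 0, 0.1, -1, 0.1, 0.1, 0.3, 0, 0.001, 0.1, -1, 0.1, 0.1, 0.3, 0, 0.001, 0.1, -1, 0.1, 0.1, 0.3, 0, 0.001, 0.1],
)

```text
time: 21.95
position: [0.499, 0.1418, 0.0572]
tool_rot: [0.586, 0.81, -0.002, 0.001]
ft_force: [-1.2, 0.3, 0.1]
grip_width: 0.0101
```

```bash
python3 s.py -2.828 499.5 144.3
```

```text
t 21.95 turned 1.566 p [499.  141.8  57.2] xy fix tool [2.2 1.3] tilt fix [-0.002  0.005] F [-1.2  0.3  0.1] Mz 0.113 tq6 -0.5173 q6 -0.248 w 10.1 slip 61.24
```

Emit:
send_rows(
  plan=[-1, 0.1, 0.1, 0.3, 0, 0.001, 0.1, -1, 0.1, 0.1, 0.3, 0, 0.001, 0.1, -1, 0.1, 0.1, 0.3, 0, 0.001, 0.1],
)

```text
time: 22.25
position: [0.4981, 0.1416, 0.0564]
tool_rot: [0.704, 0.71, -0.002, 0.0]
ft_force: [-0.2, 0.2, -0.4]
grip_width: 0.0102
```

```bash
python3 s.py -2.828 499.5 144.3
```

```text
t 22.25 turned 1.875 p [498.1 141.6  56.4] xy fix tool [2.7 1.4] tilt fix [-0.003  0.004] F [-0.2  0.2 -0.4] Mz 0.166 tq6 -0.5166 q6 0.058 w 10.2 slip 61.23
```

Emit:
send_rows(
  plan=[-1, 0.1, 0.1, 0.3, 0, 0.001, 0.1],
)

```text
time: 22.35
position: [0.4978, 0.1417, 0.0562]
tool_rot: [0.739, 0.673, -0.002, -0.0]
ft_force: [-0.8, 1.1, -0.4]
grip_width: 0.0098
```

```bash
python3 s.py -2.828 499.5 144.3
```

```text
t 22.35 turned 1.978 p [497.8 141.7  56.2] xy fix tool [2.8 1.4] tilt fix [-0.004  0.003] F [-0.8  1.1 -0.4] Mz 0.172 tq6 -0.5163 q6 0.16 w 9.8 slip 61.24
```

Emit:
send_rows(
  plan=[-1, 0.1, 0.1, 0.3, 0, 0.001, 0.1],
)

```text
time: 22.45
position: [0.4975, 0.1417, 0.0559]
tool_rot: [0.773, 0.634, -0.002, -0.0]
ft_force: [-0.7, 0.3, -0.6]
grip_width: 0.0096
```

```bash
python3 s.py -2.828 499.5 144.3
```

```text
t 22.45 turned 2.081 p [497.5 141.7  55.9] xy fix tool [3.  1.4] tilt fix [-0.004  0.003] F [-0.7  0.3 -0.6] Mz 0.139 tq6 -0.5159 q6 0.262 w 9.6 slip 61.23
```

Emit:
send_rows(
  plan=[-1, 0.1, 0.1, 0.3, 0, 0.001, 0.1],
)

```text
time: 22.55
position: [0.4972, 0.1418, 0.0557]
tool_rot: [0.805, 0.593, -0.002, -0.001]
ft_force: [-1.2, 1.1, 0.5]
grip_width: 0.0098
```

```bash
python3 s.py -2.828 499.5 144.3
```

```text
t 22.55 turned 2.185 p [497.2 141.8  55.7] xy fix tool [3.1 1.4] tilt fix [-0.004  0.003] F [-1.2  1.1  0.5] Mz 0.169 tq6 -0.4959 q6 0.364 w 9.8 slip 61.25
```

Emit:
send_rows(
  plan=[-1, 0.1, 0.1, 0.3, 0, 0.001, 0.1],
)

```text
time: 22.65
position: [0.497, 0.1419, 0.0555]
tool_rot: [0.834, 0.551, -0.002, -0.001]
ft_force: [0.4, 1.4, 0.6]
grip_width: 0.01
```

```bash
python3 s.py -2.828 499.5 144.3
```

```text
t 22.65 turned 2.288 p [497.  141.9  55.5] xy fix tool [3.2 1.4] tilt fix [-0.004  0.003] F [0.4 1.4 0.6] Mz 0.22 tq6 -0.4547 q6 0.466 w 10.0 slip 61.32
```

Emit:
send_rows(
  plan=[-1, 0, 0, 0.3, 0, 0, 0.1],
)

```text
time: 22.75
position: [0.4967, 0.142, 0.0553]
tool_rot: [0.862, 0.508, -0.003, -0.001]
ft_force: [-0.3, 2.3, -0.1]
grip_width: 0.0096
```

```bash
python3 s.py -2.828 499.5 144.3
```

```text
t 22.75 turned 2.39 p [496.7 142.   55.3] xy fix tool [3.4 1.3] tilt fix [-0.004  0.004] F [-0.3  2.3 -0.1] Mz 0.291 tq6 -0.4222 q6 0.57 w 9.6 slip 61.4
```

Emit:
send_rows(
  plan=[-0.2, 0, 0, 0, 0, 0, 0, -0.2, 0, 0, 0, 0, 0, 0, -0.2, 0, 0, 0, 0, 0, 0, -0.2, 0, 0, -20, 0, 0, 0, -0.2, 0, 0, -45, 0, 0, 0, -0.2, 0, 0, -45, 0, 0, 0, -0.2, 0, 0, -45, 0, 0, 0, -0.2, 0, 0, 0, 0, 0, 0],
)

```text
time: 23.55
position: [0.4979, 0.1412, 0.2149]
tool_rot: [0.859, 0.512, -0.004, -0.001]
ft_force: [-0.1, 0.8, 0.4]
grip_width: 0.0348
```

```bash
python3 -c "
from h import *
show()
p,d,W=cloud('scene')
cv2.imwrite('pics/end.png',p[:,:,::-1])
S=np.zeros((480,640),bool);S[235:375,285:430]=1
wings(W,d,S,.066)
z=W[...,2]; t=S&(d>0)&(z>.036)&(z<.050); q=W[t]
A=np.c_[q[:,:2]-q[:,:2].mean(0),np.ones(len(q))]; s=np.linalg.lstsq(A,q[:,2],rcond=None)[0]; print('plate',s.round(4),len(q))"
```

```text
t 23.55 p [497.9 141.2 214.9] yaw 1.074 tiltz [-0.0083 -0.0031] q [ 0.062  0.397  1.702 -0.003  1.051  0.56 ] F [-0.1  0.8  0.4] M [ 0.035 -0.11   0.039] tq6 0.0044 w 34.8
[318 257  23  18 220] [0.5025 0.0351 0.0771] zmax 0.0836 ((500.3848571777344, 35.271018981933594), (46.35516357421875, 11.422419548034668), 62.989830017089844)
[379 262  25  19 233] [0.5024 0.145  0.0772] zmax 0.0834 ((500.2001647949219, 145.01882934570312), (46.26509475708008, 12.201415061950684), 60.216346740722656)
[310 305  25  21 260] [0.6123 0.0356 0.0775] zmax 0.0835 ((609.9307250976562, 35.285335540771484), (46.44391632080078, 10.945579528808594), 62.41809844970703)
[377 312  26  21 274] [0.6119 0.145  0.0775] zmax 0.0835 ((610.143798828125, 144.73902893066406), (46.42726135253906, 11.655692100524902), 63.33448791503906)
plate [-0.0088 -0.0005  0.0449] 5401
```

View pics/end.png

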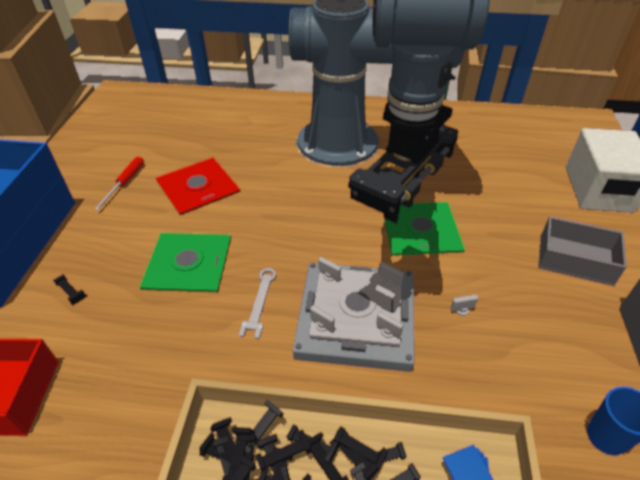

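All four wings are parallel at about 62° with equal top heights (83.5 mm). The spare nut (463,304) and spanner (260,300) are where they started, and the gripper is clear, so I'm handing in.

```bash
python3 -c "
from rig import robot
print(robot.hand_in())"
```

```text
the job is handed in; nothing more can be done
None
```

I tightened all four wing nuts in cross order (c, a, b, d) and handed the job in at about 23.6 s. No verdict is reported, so the outcome is unconfirmed.

| Nut | Turned (rad) | Stiffening began (rad) | Torque rise over free running (N m) |
|---|---|---|---|
| c | 2.40 | about 2.17 | about 0.12 (estimate) |
| a | 2.37 | about 2.15 | about 0.11 (estimate) |
| b | 2.47 | about 2.22 | about 0.11 (estimate) |
| d | 2.39 | about 2.15 | about 0.10 |

- **Torque readings:** the rises come from the wrist joint torque. For c, a and b the last measured rise was about 0.08–0.105 N m, and I extrapolated the final small step from the slope. Single wrist moment readings were noisy, about ±0.04 N m. At the end they sat near or above these values, up to about 0.17 N m over free running on nut a.
- **Final picture:** all four wings point the same way within about 3° and their tops are at equal height (83.4–83.6 mm). By eye, the spare nut and spanner have not moved. The gripper was lifted clear.
- **Check that disagreed:** a rough plane fit to the plate gave a slope of about 0.009 rad, close to the 0.01 limit. The fit also took in the stops and edge pixels, so I trusted the equal nut heights instead.
- **Not done:** I did not re-grip nut c or a to confirm their clamping after b and d were tightened.

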